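Hang a tube carrier on a swinging spring-scale hook

ROBOT

A 6-joint arm with a two-finger parallel gripper is mounted at the origin on the work surface. World frame = base frame: x ahead of the robot, y to its left, z up, the work surface at z = 0. Lengths are in m, angles in rad, forces in N, time in s.
With the tool pointing down it reaches from about 0.35 to 0.975 m from the base axis. Payload 4.9 kg.
Tool frame: the origin (TCP) lies midway between the tips of the shut fingers; the grasp point (between the pads) lies 19 mm behind it; z points along the fingers, y is the line along which they close (so a half turn about z gives the same grasp; the last joint's range is limited). The gripper opens to 85 mm and grips with 20 to 120 N. Pads are 22 mm wide; open, the fingers measure 114 mm over their backs; the gripper's body (76 mm by 85 mm) begins 54 mm behind the grasp point. The pads swing forward as they close: fully open they stand 13 mm farther back than shut.
Start: joints at [1.07, 0.053, 1.613, -0, 1.476, -0.119], TCP at [0.233, 0.58, 0.231] pointing down, gripper open.
Joint ranges: [-3.01, 3.01], [-1.01, 2.22], [0.06, 2.58], [-1.02, 4.17], [0.09, 2.62], [-3.14, 3.14]. Speed limits (rad/s): [2.57, 2.57, 3.14, 3.14, 3.14, 3.14].

INTERFACE

Orientations are given as a rotation vector (axis times angle).
In Python, from station import ctrl gives the robot as it stands.
- The arm moves only by the shell command python3 -m handwheel 'ROWS' [FORCE]. ROWS is JSON, a list of rows, each an object with "gripper": the gripper command: -1 is fully open, 1 is shut, values between are in proportion; "offset": the shift along the tool's x, y, z in mm, a list of three; "rotation": the turn, a rotation vector about the tool's x, y, z in rad, a list of three. A call has exactly 8 rows; each row is the pose to reach, as a shift and turn from the pose commanded when the call began, along the tool's axes at that moment; what a row does not reach only later rows make up. A row lasts 1/8 s, in which the tool goes at most 62.5 mm and 10.7 degrees, less where a joint would pass 70% of its speed; a pose out of reach is approached as far as the arm can. A call with a gripper value outside its range is refused whole. The fingers move at their own pace and stop on an object; FORCE is the grip in N (left out, the last holds). Time passes only in rows, so rows that repeat a pose let the fingers close, or fill a call up. It gives the time, the measured TCP pose, the force, the opening and the grip force at its end, in the units of the state.
- ctrl.get_obs(): the state, without advancing time (a new reading comes with each control period).
- ctrl.get_image(name): name is "scene" or "top"; returns a dict with "image" (420x560x3 uint8, red, green, blue), "fovy" (degrees; the focal length in pixels is half the picture's height over the tangent of half this angle, whatever the lens; pixels are square), "cx", "cy" (the principal point, pixels), "k1" (the pictures are not rectified: a ray, as slopes to the right and down, at radius r is drawn at 1 + k1 r^2 times it, then the intrinsics apply), "xyz" and "attitude" of the camera in the world. Camera axes: x right, y up, looking along -z (the intrinsics and any distortion apply to the point x, -y, -z); pixel columns grow to the right and rows downward; lengths in m; the calibration is good to about 2 mm. A picture is of the moment at which its call begins. There is no depth.
- ctrl.finish_job(): hands the job in; it is judged then, once.
The state is a dict: "t": time; "q": joint angles; "dq": joint speeds; "effort": joint torques, N m; "tool_pos": TCP position; "tool_rot": TCP orientation; "contact_force": force on the tool from outside, world axes, zero at the start; "wrist_torque": the same for the moment, N m; "opening": finger opening in m; "grip_force": force on a finger pad.
Only numpy, scipy, OpenCV 4.12 (cv2) and the standard library are available. Lean on these libraries where they do the work, as an engineer would, in place of code of your own. Each camera call takes 0.05 s, during which the arm holds its last target. There are 200 camera calls.

TASK

The hook of the hanging spring scale is swinging: steady it with one gentle touch, then hang the red-capped tube carrier on it by its wire bail for weighing. Lower the carrier until the hook takes the weight before you let go (do not drop it on), never push or pull hard on the delicate scale, and leave the carrier hanging nearly still with the other things on the bench undisturbed.

Things in the scene. Friction and masses are not known exactly. Their poses are not given: they have to be found in the camera images.
- stand: Fixed boom stand: white foot, steel mast 150 mm beyond the scale (+x side), boom reaching back to the scale. Origin on the bench plumb below the scale's pivot, which is 460 mm up. x runs along the boom from pivot to mast, y is the hinge line, z up. Foot 160 x 180 x 12 mm around x = +150 mm; mast to 495 mm. Nothing of it is on the robot side of the pivot beyond 7 mm.
- scale: White and blue spring scale with a steel hook below, 270 g in all: a cylinder of 30 mm diameter from 26 to 108 mm below the pivot. Origin ON THE PIVOT; when it hangs plumb its axes are the stand's. It swings in the stand's x-z plane almost without loss, period about 0.66 s. Delicate: more than 8 N on scale or hook, in any direction, spoils it.
- scale_end (a point): Centre of the cylinder's lower end, 108 mm below the pivot. The hook under it is a J of 6 mm round bar in the swing plane, open to -x (robot side). In scale x: shank bar centre +15 mm, bowl (lowest) 0, upturned tip -16 mm; mouth 24 mm wide. Tip top is 26 mm above the bowl's bar centre line. Shank straight from 12 to 35 mm above that line, then bends in to a 7 mm rod on the axis, 15 mm higher.
- bowl_mid (a point): Point on the scale, 205 mm below the pivot, where the bowl's bar centre line is ON AVERAGE. The hook's rod is adjustable: the true bowl is up to 17 mm higher or lower than this point, not measured, to be found by touch or sight. The rod is also sprung: loaded downwards the hook gives 1 mm per 2.5 N, up to 8 mm.
- swing (a joint): swing angle of scale and hook, rad; 0 = hanging plumb, positive = hook towards the robot side (-x of the stand). At the start it is swinging by 0.15 to 0.20 rad either way.
- carrier: Wire carrier with ten red-capped tubes, 230 to 320 g, base 96 x 46 mm, cap tops 85 mm up. Origin: centre of its underside, z up. A bail of 5 mm wire stands over the caps in its y-z plane (x = 0): uprights at y = +-25 mm to z = 172, sloping to a middle peak at z = 196 mm; free space between. Blue grip plate at x = -102 mm, facing the robot at the start. Balanced at x = 0: hangs level.
- carrier_peak (a point): centre of the bail wire at its peak (carrier x 0, y 0, z 196 mm); this belongs in the hook's bowl, where it lies 5.5 mm above the bowl's bar centre
- carrier_grip (a point): the place to hold on the blue grip plate: plate 26 mm along carrier x, 12 mm thick along carrier y (close the fingers along y), its top at carrier z 128 mm; this point is 18 mm below its top
- dishes_tall: loose stack of five clear dishes, 61 mm diameter, 65 mm high; leave alone; origin at its underside
- dishes_low: loose stack of three clear dishes, 61 mm diameter, 39 mm high; leave alone; origin at its underside
- tip_box: loose white box with blue lid, 88 x 123 x 75 mm; leave alone; origin at its underside
- marker: loose black marker pen, 140 mm long, 17 mm high; leave alone; origin at its underside
Mind the look-alikes: they are no part of the job. Leave any purple look-alike of the carrier alone.

How it is judged:
By the outcome, as a careful person would: the job done as asked, in the order asked, and still so for the second after the job is handed in, with the robot touching nothing.
It also fails if it takes over 72 s, if anything falls off the work surface, if the arm or the gripper's body presses on something with over 40 N, if the wrist force passes 120 N, or if a joint passes its speed limit or range.

## Working session

There is one attempt and no reset: what is moved stays moved. The work goes in short steps, Python scripts to look and compute and a shell command to move; the robot and the scene stay as the last step left them, time stands still between calls to the robot, and variables do not carry over. Pictures are saved under pics/ and viewed, at most 10 in all, crops included, and the job is handed in when it is done.

```bash
mkdir -p pics; cat > h.py <<'E'
import numpy as np, cv2
from scipy.spatial.transform import Rotation as R
from station import ctrl
def grab(n,save=None):
    d=ctrl.get_image(n)
    if save: cv2.imwrite('pics/'+save+'.png',cv2.cvtColor(np.asarray(d['image']),cv2.COLOR_RGB2BGR))
    return d
def cam(d):
    h=d['image'].shape[0]; f=h/2/np.tan(np.radians(d['fovy'])/2)
    a=np.array(d['attitude'],float)
    M=a if a.shape==(3,3) else (R.from_rotvec(a).as_matrix() if a.size==3 else None)
    return f,M,np.array(d['xyz'])
def ray(d,u,v):
    f,M,o=cam(d); a=np.array([(u-d['cx'])/f,(v-d['cy'])/f]); s=a.copy()
    for _ in range(30): s=a/(1+d['k1']*(s@s))
    w=M@np.array([s[0],-s[1],-1]); return o,w/np.linalg.norm(w)
def onz(d,u,v,z):
    o,w=ray(d,u,v); return o+w*(z-o[2])/w[2]
def proj(d,p):
    f,M,o=cam(d); c=M.T@(np.array(p)-o); s=np.array([c[0],-c[1]])/-c[2]
    return s*(1+d['k1']*(s@s))*f+[d['cx'],d['cy']]
def tri(d1,p1,d2,p2):
    o1,w1=ray(d1,*p1);o2,w2=ray(d2,*p2)
    s=np.linalg.lstsq(np.c_[w1,-w2],o2-o1,rcond=None)[0]
    a,b=o1+s[0]*w1,o2+s[1]*w2; return (a+b)/2,np.linalg.norm(a-b)
E
python3 - <<'E'
from h import *
for n in('scene','top'):
    d=grab(n,n+'0'); print(n,{k:v for k,v in d.items() if k!='image'})
print(ctrl.get_obs())
E
```

```text
scene {'fovy': 55.868761528196444, 'cx': 279.089478586687, 'cy': 211.789557926429, 'k1': -0.0654856144924017, 'xyz': array([0.79087578, 0.50801607, 1.01208158]), 'attitude': array([0.22216206, 0.88420545, 2.47887361])}
top {'fovy': 55.7515556980216, 'cx': 277.08998838558927, 'cy': 211.10267780626475, 'k1': -0.018894820725669306, 'xyz': array([ 0.34434063, -0.02893649,  1.24629525]), 'attitude': array([ 0.11896858, -0.11703343, -1.54084036])}
{'t': 0.1, 'q': array([ 1.07002154e+00,  5.32859323e-02,  1.61419783e+00, -8.32137631e-06,
        1.47598787e+00, -1.19011588e-01]), 'dq': array([-0.00107321, -0.00129442, -0.00226483,  0.00182633, -0.00110546,
        0.00085995]), 'effort': array([ 1.78049345e-04, -3.94905853e+01, -3.71362245e+01, -1.48505032e-04,
        3.90841073e-03,  2.64440212e-05]), 'tool_pos': array([0.23257735, 0.5794917 , 0.23016443]), 'tool_rot': array([-5.95928590e-01, -3.08397717e+00,  2.81435681e-03]), 'contact_force': array([-0.11271681, -0.06552587, -0.5921614 ]), 'wrist_torque': array([0.06435315, 0.02064158, 0.03024164]), 'grip_force': 0.0, 'opening': 0.08538160085794175}
```

View pics/scene0.png

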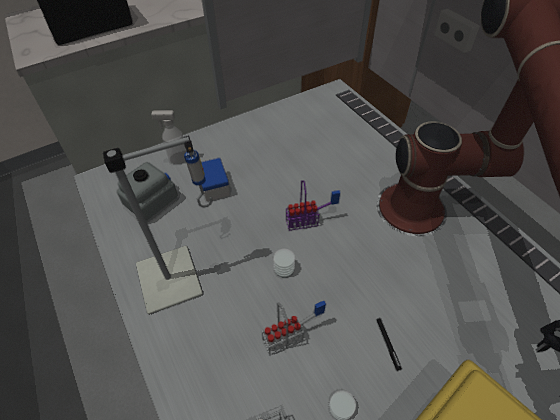

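View pics/top0.png

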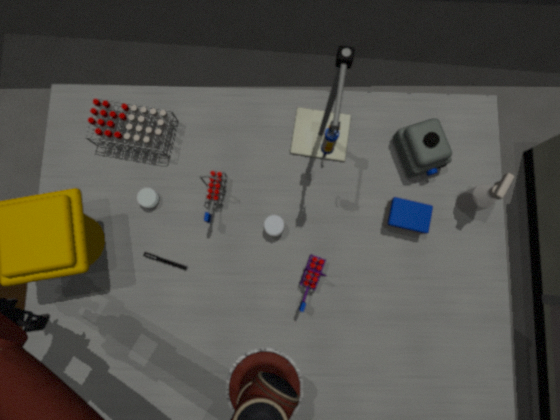

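The scene picture shows the scale hanging near (195,165) with its hook at about (203,198). The target carrier's caps are near (283,330) and its blue grip at (320,308). The top picture shows the scale at (330,138), the carrier caps at (215,187) and the grip at (208,217). The purple look-alike is at (312,272).

```bash
python3 - <<'E'
from h import *
import pickle
S=[grab('scene') for _ in range(7)]; T=grab('top')
pickle.dump((S,T),open('a.pkl','wb'))
def crop(d,x,y,w,h,k): return cv2.resize(d['image'][y:y+h,x:x+w],None,fx=k,fy=k,interpolation=cv2.INTER_CUBIC)
o=np.zeros((600,800,3),np.uint8)
a=crop(S[0],95,125,130,100,3);o[:300,:390]=a
a=crop(S[3],165,130,60,85,3.5);o[:a.shape[0],395:395+a.shape[1]]=a
a=crop(S[6],165,130,50,85,3.5);o[:a.shape[0],610:610+a.shape[1]]=a
a=crop(S[0],255,285,80,75,3.7);o[305:305+a.shape[0],:a.shape[1]]=a
a=crop(T,190,160,50,75,3.9);o[305:305+a.shape[0],300:300+a.shape[1]]=a
a=crop(T,285,35,80,130,2.2);o[305:305+a.shape[0],510:510+a.shape[1]]=a
cv2.imwrite('pics/c1.png',cv2.cvtColor(cv2.convertScaleAbs(o,alpha=1.6),cv2.COLOR_RGB2BGR))
for n,d in(('S',S[0]),('T',T)):
    hsv=cv2.cvtColor(d['image'],cv2.COLOR_RGB2HSV)
    for c,lo,hi in(('blue',(105,120,40),(125,255,255)),('red',(0,150,70),(6,255,255))):
        m=cv2.inRange(hsv,lo,hi); k,_,st,ce=cv2.connectedComponentsWithStats(m)
        print(n,c,[(ce[i].round(1).tolist(),st[i].tolist()) for i in range(1,k) if st[i,4]>12 and st[i,4]<700 and ce[i][0]<420 and ce[i][0]>150])
for s in S:
    hsv=cv2.cvtColor(s['image'],cv2.COLOR_RGB2HSV)[140:190,175:215]
    m=cv2.inRange(hsv,(105,120,30),(125,255,255)); k,_,st,ce=cv2.connectedComponentsWithStats(m)
    print([(ce[i].round(1)+[175,140]).tolist()+[int(st[i,4])] for i in range(1,k) if st[i,4]>12])
E
```

```text
S blue [([193.1, 156.9], [186, 149, 15, 14, 96]), ([214.6, 174.5], [199, 158, 29, 33, 549]), ([334.9, 197.0], [331, 191, 9, 13, 98]), ([319.5, 307.6], [315, 301, 11, 15, 116])]
S red [([313.5, 204.7], [311, 201, 6, 8, 27]), ([301.8, 206.0], [300, 203, 4, 9, 23]), ([308.0, 206.6], [306, 202, 5, 9, 25]), ([291.4, 210.9], [290, 209, 4, 5, 17]), ([297.0, 209.9], [295, 208, 5, 5, 17]), ([293.9, 318.2], [292, 316, 5, 6, 25]), ([281.8, 327.4], [278, 322, 8, 13, 53]), ([296.8, 325.3], [295, 323, 5, 6, 23]), ([274.0, 327.1], [272, 325, 6, 5, 25]), ([290.3, 328.2], [288, 325, 6, 7, 33]), ([267.2, 330.0], [265, 328, 6, 5, 25]), ([277.1, 334.0], [275, 331, 6, 7, 31]), ([270.2, 337.1], [268, 334, 6, 7, 33])]
T blue [([330.8, 132.7], [325, 127, 14, 11, 81]), ([207.1, 216.8], [204, 212, 7, 10, 50]), ([302.1, 306.3], [299, 302, 7, 10, 46])]
T red [([212.6, 173.1], [211, 171, 4, 5, 17]), ([219.1, 175.2], [217, 172, 5, 9, 29]), ([213.5, 189.3], [207, 178, 13, 22, 159]), ([312.8, 264.6], [311, 263, 5, 4, 14]), ([308.8, 275.8], [307, 272, 5, 8, 19]), ([264.7, 360.3], [237, 353, 56, 17, 361])]
[[193.1, 156.9, 96], [209.3, 174.8, 267]]
[[193.4, 157.1, 91], [209.3, 174.9, 260]]
[[193.3, 157.8, 82], [209.1, 174.8, 283]]
[[191.7, 157.1, 108], [208.4, 174.9, 332]]
[[191.0, 158.5, 74], [207.2, 175.1, 402]]
[[190.1, 157.6, 99], [206.1, 175.1, 452]]
[[188.7, 158.0, 112], [206.9, 174.0, 434], [191.1, 184.0, 39]]
```

View pics/c1.png

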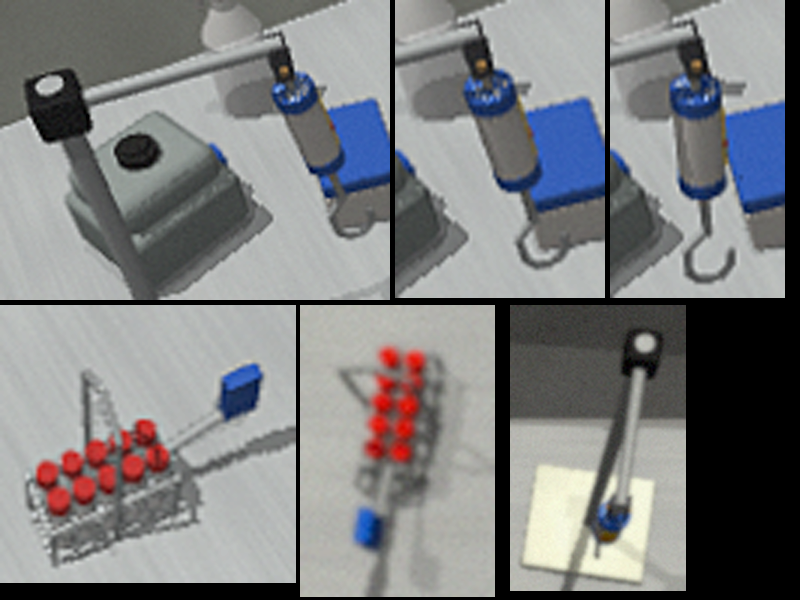

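The crops show the hook clearly, with its bowl near scene (193,209) in the last frame. The mast-top cap is at scene (111,153) and top (345,53). The bail peak is at scene (278,303).

```bash
python3 - <<'E'
from h import *
import pickle
S,T=pickle.load(open('a.pkl','rb')); s=S[0]
c=[onz(T,*p,0.012) for p in((297.7,108.6),(350,115.5),(344.5,160),(291.8,152.7))]
print('foot',np.round(c,3).tolist(),'sides',[round(np.linalg.norm(c[i]-c[i-1]),3) for i in range(4)])
fc=np.mean(c,0); x=(c[0]+c[1]-c[2]-c[3]);print('ctr',fc,'yaw',np.degrees(np.arctan2(x[1],x[0])))
y=c[0]+c[3]-c[1]-c[2];print('yaw y',np.degrees(np.arctan2(-y[0],y[1])))
x/=np.linalg.norm(x);print('pivot from foot',fc-.15*x)
print('pivot scene',onz(s,189.4,146,.46), 'mast', tri(s,(111,153.3),T,(345.5,53.2)))
print('plate tri',tri(s,(319.5,307.6),T,(207.1,216.8)), 'z=.11',onz(s,319.5,307.6,.112),onz(T,207.1,216.8,.124))
for d,n,box in((s,'S',(255,305,310,345)),(T,'T',(200,165,230,203))):
    hsv=cv2.cvtColor(d['image'],cv2.COLOR_RGB2HSV); m=cv2.inRange(hsv,(0,120,60),(8,255,255))|cv2.inRange(hsv,(174,120,60),(180,255,255))
    k=np.zeros_like(m);k[box[1]:box[3],box[0]:box[2]]=m[box[1]:box[3],box[0]:box[2]]
    P=np.argwhere(k)[:,::-1]; W=np.array([onz(d,*p,.079 if n=='S' else .083)[:2] for p in P.astype(float)])
    r=cv2.minAreaRect(W.astype(np.float32)); w,v=np.linalg.eigh(np.cov((W-W.mean(0)).T)); print(n,'caps',W.mean(0),r,'pca',np.degrees(np.arctan2(*v[::-1,1])))
print('peak',onz(s,278.5,303.5,.196))
print('box',onz(s,212,172,.075),onz(s,193,210,.25))
E
```

```text
foot [[0.873, -0.083, 0.012], [0.854, -0.255, 0.012], [0.704, -0.237, 0.012], [0.723, -0.067, 0.012]] sides [np.float64(0.151), np.float64(0.173), np.float64(0.152), np.float64(0.171)]
ctr [ 0.78863569 -0.16051554  0.012     ] yaw -6.482509824208212
yaw y -6.452099998605688
pivot from foot [ 0.63959474 -0.14358056  0.012     ]
pivot scene [ 0.64343387 -0.13262149  0.46      ] mast (array([ 0.79279181, -0.15895451,  0.49004529]), np.float64(0.0020262245734488545))
plate tri (array([0.49612111, 0.17858079, 0.0995282 ]), np.float64(0.00046789817888989027)) z=.11 [0.49997183 0.18323044 0.112     ] [0.49305687 0.17400441 0.124     ]
S caps [0.59968081 0.17080086] ((0.5988429188728333, 0.17053312063217163), (0.03769845515489578, 0.0875634253025055), 84.55877685546875) pca 174.39954560446165
T caps [0.59168102 0.16534491] ((0.5940521955490112, 0.16599586606025696), (0.036619797348976135, 0.08622496575117111), 83.4887466430664) pca 173.6866673994544
peak [0.60057277 0.15843925 0.196     ]
box [ 0.52441731 -0.41775731  0.075     ] [ 0.67005055 -0.14678697  0.25      ]
```

```bash
cat >> h.py <<'E'
YAW=np.radians(-6.5); PIV=np.array([.642,-.1425,.46]); XS=np.array([np.cos(YAW),np.sin(YAW),0]); YS=np.array([-XS[1],XS[0],0])
def inplane(d,u,v):
    o,w=ray(d,u,v); p=o+w*(((PIV-o)@YS)/(w@YS)); return np.array([(p-PIV)@XS,p[2]-.46])*1000
def orient(z,y):
    z=z/np.linalg.norm(z); x=np.cross(y,z); return R.from_matrix(np.c_[x,y,z])
def go(p,z,y,base=None):
    o=ctrl.get_obs(); r=R.from_rotvec(o['tool_rot']); b=o['tool_pos']
    best=min((orient(z,s*y) for s in(1,-1)),key=lambda q:(r.inv()*q).magnitude())
    print('off',np.round(r.inv().apply(np.array(p)-b)*1000,1),'rot',np.round((r.inv()*best).as_rotvec(),3),'t',o['t'])
def st():
    o=ctrl.get_obs(); print(round(o['t'],2),o['tool_pos'].round(4),o['tool_rot'].round(3),o['q'].round(2),o['contact_force'].round(2),o['wrist_torque'].round(3),round(o['opening'],4),o['grip_force'])
E
python3 - <<'E'
from h import *
import pickle
S,T=pickle.load(open('a.pkl','rb'))
r=R.from_rotvec(ctrl.get_obs()['tool_rot']);print(r.as_matrix().round(2).tolist())
print('pred pivot px',proj(S[0],PIV),proj(T,PIV))
for n,p in dict(bowl6=(193.6,209.3),end6=(190,187),bowl3=(165+(541-395)/3.5,130+264/3.5),end3=(165+(521-395)/3.5,130+186/3.5)).items():
    q=inplane(S[0],*p);print(n,q,np.hypot(*q))
print('peak pred px',proj(S[0],[.598,.167,.196]),'plate',proj(S[0],[.497,.179,.128]),proj(T,[.497,.179,.128]))
go([.582,-.136,.36],XS,YS); go([.40,.2,.36],XS,YS)
E
```

```text
[[-0.93, 0.37, 0.0], [0.37, 0.93, -0.0], [-0.0, -0.0, -1.0]]
pred pivot px [188.28914119 143.09192281] [335.41365155 127.60668065]
bowl6 [  26.53538329 -206.94940499] 208.64367422293617
end6 [  20.56747663 -127.53918522] 129.1869376589771
bowl3 [  -7.46908448 -208.61267868] 208.74634590848152
end3 [  -6.55054003 -126.33650783] 126.50621639148325
peak pred px [281.42392239 305.98948584] plate [320.00152606 302.75398259] [205.1781598  215.18965709]
off [-590.8 -534.3 -128.7] rot [-0.211 -1.56  -0.211] t 0.5
off [-296.7 -290.3 -128.7] rot [-0.211 -1.56  -0.211] t 0.5
```

```bash
python3 -m handwheel '[{"gripper":1,"offset":[0,0,-65],"rotation":[0,0,0]},{"gripper":1,"offset":[0,0,-129],"rotation":[0,0,0]},{"gripper":1,"offset":[-40,-40,-129],"rotation":[-0.02,-0.18,-0.02]},{"gripper":1,"offset":[-82,-80,-129],"rotation":[-0.05,-0.36,-0.05]},{"gripper":1,"offset":[-125,-120,-129],"rotation":[-0.07,-0.54,-0.07]},{"gripper":1,"offset":[-167,-160,-129],"rotation":[-0.1,-0.72,-0.1]},{"gripper":1,"offset":[-210,-200,-129],"rotation":[-0.12,-0.9,-0.12]},{"gripper":1,"offset":[-252,-240,-129],"rotation":[-0.15,-1.08,-0.15]}]' 60; python3 -c "
from h import *
st();go([.582,-.136,.36],XS,YS)"
```

```text
t: 1.5
tool_pos: [0.3775, 0.2626, 0.3614]
tool_rot: [0.217, 2.035, -0.064]
contact_force: [0.7, -1.4, 1.3]
opening: -0.0002
grip_force: 0.0
1.5 [0.3775 0.2626 0.3614] [ 0.217  2.035 -0.064] [ 0.93 -0.76  2.27 -1.02  1.18 -0.24] [ 0.73 -1.43  1.34] [0.049 0.442 0.013] -0.0002 0.0
off [-139.3 -354.4  235.9] rot [-0.056 -0.474 -0.064] t 1.5
```

```bash
python3 -m handwheel '[{"gripper":1,"offset":[-17,-44,30],"rotation":[-0.01,-0.06,-0.01]},{"gripper":1,"offset":[-35,-89,59],"rotation":[-0.01,-0.12,-0.02]},{"gripper":1,"offset":[-52,-133,88],"rotation":[-0.02,-0.18,-0.02]},{"gripper":1,"offset":[-70,-177,118],"rotation":[-0.03,-0.24,-0.03]},{"gripper":1,"offset":[-87,-222,147],"rotation":[-0.04,-0.3,-0.04]},{"gripper":1,"offset":[-104,-266,177],"rotation":[-0.04,-0.36,-0.05]},{"gripper":1,"offset":[-122,-310,206],"rotation":[-0.05,-0.42,-0.06]},{"gripper":1,"offset":[-139,-354,236],"rotation":[-0.056,-0.474,-0.064]}]'; python3 - <<'E'
from h import *
st();go([.582,-.136,.36],XS,YS)
P=[grab('scene') for _ in range(8)]
import pickle;pickle.dump(P,open('b.pkl','wb'))
o=np.zeros((600,800,3),np.uint8)
for i,d in enumerate(P):
    a=cv2.resize(d['image'][130:215,160:225],(198,260),interpolation=cv2.INTER_CUBIC); y,x=(i//4)*300,(i%4)*200; o[y:y+260,x:x+198]=a
cv2.imwrite('pics/c2.png',cv2.cvtColor(cv2.convertScaleAbs(o,alpha=1.6),cv2.COLOR_RGB2BGR))
E
```

```text
t: 2.5
tool_pos: [0.534, 0.0417, 0.3381]
tool_rot: [0.047, 1.764, -0.002]
contact_force: [-1.0, 0.4, -0.3]
opening: -0.0003
grip_force: 0.0
2.5 [0.534  0.0417 0.3381] [ 0.047  1.764 -0.002] [-0.1  -1.    2.54  0.29  0.24 -1.85] [-0.96  0.36 -0.26] [0.019 0.463 0.076] -0.0003 0.0
off [ -36.2 -175.4   47.7] rot [ 0.083 -0.195 -0.017] t 2.5
```

View pics/c2.png

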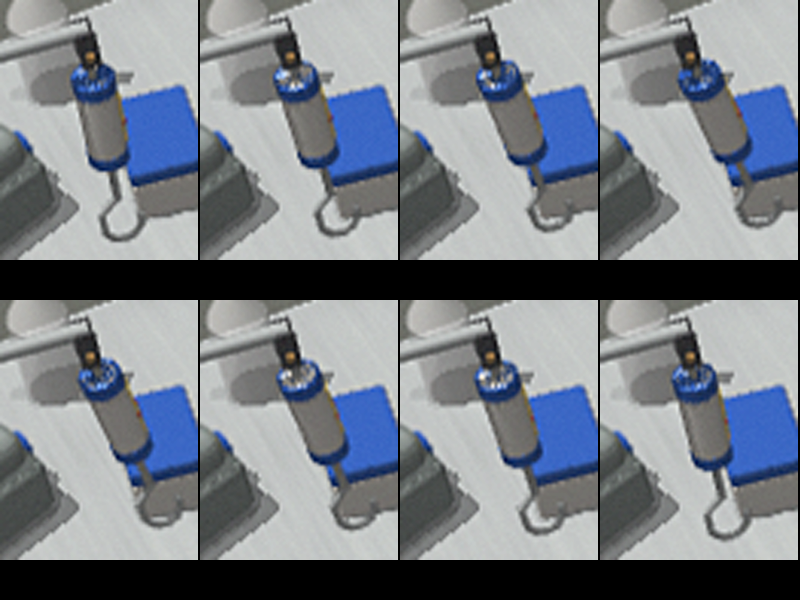

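The frames show the full swing, from near plumb (frames 1 and 8) to the robot-side extreme (frame 4). The arm is near its joint limits with the tool horizontal, so I'll tilt it 40° below horizontal.

```bash
cat >> h.py <<'E'
ZT=np.cos(np.radians(40))*XS-np.sin(np.radians(40))*np.array([0,0,1])
def at(xs,z,ys=0): return PIV*[1,1,0]+XS*xs+YS*ys+[0,0,z]
E
python3 -c "
from h import *
go(at(-.07,.352),ZT,YS)"
```

```text
off [ -25.8 -175.8   39.9] rot [0.085 0.503 0.013] t 2.9
```

```bash
python3 -m handwheel '[{"gripper":1,"offset":[-3,-10,2],"rotation":[0.02,0.14,0]},{"gripper":1,"offset":[-6,-30,5],"rotation":[0.03,0.28,0.01]},{"gripper":1,"offset":[-10,-60,12],"rotation":[0.06,0.4,0.01]},{"gripper":1,"offset":[-15,-90,18],"rotation":[0.085,0.503,0.013]},{"gripper":1,"offset":[-20,-120,25],"rotation":[0.085,0.503,0.013]},{"gripper":1,"offset":[-24,-150,32],"rotation":[0.085,0.503,0.013]},{"gripper":1,"offset":[-26,-176,40],"rotation":[0.085,0.503,0.013]},{"gripper":1,"offset":[-26,-176,40],"rotation":[0.085,0.503,0.013]}]'; python3 - <<'E'
from h import *
st();go(at(-.07,.352),ZT,YS);go(at(-.045,.352),ZT,YS)
o=np.zeros((600,800,3),np.uint8)
for i in range(2):
    d=grab('scene');a=cv2.resize(d['image'][120:240,150:282],(400,364),interpolation=cv2.INTER_CUBIC);o[:364,i*400:i*400+400]=a
cv2.imwrite('pics/c3.png',cv2.cvtColor(cv2.convertScaleAbs(o[:364],alpha=1.6),cv2.COLOR_RGB2BGR))
E
```

```text
t: 3.9
tool_pos: [0.5726, -0.1366, 0.3512]
tool_rot: [0.132, 2.268, -0.061]
contact_force: [0.2, -0.7, 0.1]
opening: -0.0
grip_force: 0.0
3.9 [ 0.5726 -0.1366  0.3512] [ 0.132  2.268 -0.061] [-0.5  -0.61  2.12  0.39  0.84 -2.09] [ 0.24 -0.72  0.05] [0.045 0.362 0.024] -0.0 0.0
off [-0.4  2.  -0.8] rot [-0.002 -0.002 -0.002] t 3.9
off [-16.5   2.1  18.3] rot [-0.002 -0.002 -0.002] t 3.9
```

View pics/c3.png

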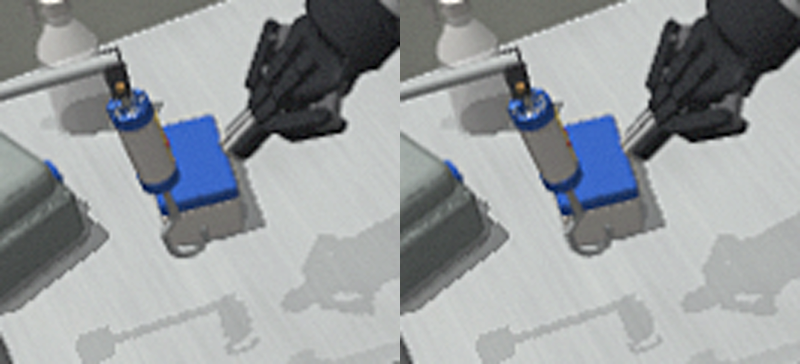

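The finger tip stands clear on the robot side, at the height of the lower cylinder. Creeping in.

```bash
python3 -m handwheel '[{"gripper":1,"offset":[-6.4,2,7.7],"rotation":[0,0,0]},{"gripper":1,"offset":[-12.9,2,15.3],"rotation":[0,0,0]},{"gripper":1,"offset":[-15.4,2,18.4],"rotation":[0,0,0]},{"gripper":1,"offset":[-16.7,2,19.9],"rotation":[0,0,0]},{"gripper":1,"offset":[-17.4,2,20.7],"rotation":[0,0,0]},{"gripper":1,"offset":[-18,2,21.4],"rotation":[0,0,0]},{"gripper":1,"offset":[-18.6,2,22.2],"rotation":[0,0,0]},{"gripper":1,"offset":[-19.3,2,23],"rotation":[0,0,0]}]'; for i in 1; do python3 -m handwheel '[{"gripper":1,"offset":[-0.6,0,0.8],"rotation":[0,0,0]},{"gripper":1,"offset":[-1.3,0,1.5],"rotation":[0,0,0]},{"gripper":1,"offset":[-1.9,0,2.3],"rotation":[0,0,0]},{"gripper":1,"offset":[-2.6,0,3.1],"rotation":[0,0,0]},{"gripper":1,"offset":[-3.2,0,3.8],"rotation":[0,0,0]},{"gripper":1,"offset":[-3.9,0,4.6],"rotation":[0,0,0]},{"gripper":1,"offset":[-4.5,0,5.4],"rotation":[0,0,0]},{"gripper":1,"offset":[-5.1,0,6.1],"rotation":[0,0,0]}]';  done; python3 -m handwheel '[{"gripper":1,"offset":[-0.6,0,0.8],"rotation":[0,0,0]},{"gripper":1,"offset":[-1.3,0,1.5],"rotation":[0,0,0]},{"gripper":1,"offset":[-1.9,0,2.3],"rotation":[0,0,0]},{"gripper":1,"offset":[-2.6,0,3.1],"rotation":[0,0,0]},{"gripper":1,"offset":[-3.2,0,3.8],"rotation":[0,0,0]},{"gripper":1,"offset":[-3.9,0,4.6],"rotation":[0,0,0]},{"gripper":1,"offset":[-4.5,0,5.4],"rotation":[0,0,0]},{"gripper":1,"offset":[-5.1,0,6.1],"rotation":[0,0,0]}]'; python3 - <<'E'
from h import *
st();p=ctrl.get_obs()['tool_pos'];print('xs',(p-PIV)@XS,(p-PIV)@YS)
o=np.zeros((364,800,3),np.uint8)
for i in range(7):
    d=grab('scene')
    m=cv2.inRange(cv2.cvtColor(d['image'],cv2.COLOR_RGB2HSV)[148:166,180:204],(105,120,30),(125,255,255));ce=np.argwhere(m).mean(0);print(ce[::-1]+[180,148])
    if i in(0,6):
        a=cv2.resize(d['image'][120:240,150:282],(400,364),interpolation=cv2.INTER_CUBIC);o[:,(i>0)*400:(i>0)*400+400]=a
cv2.imwrite('pics/c4.png',cv2.cvtColor(cv2.convertScaleAbs(o,alpha=1.6),cv2.COLOR_RGB2BGR))
E
```

```text
t: 5.0
tool_pos: [0.6026, -0.1368, 0.3516]
tool_rot: [0.129, 2.266, -0.06]
contact_force: [-0.0, 0.1, -0.1]
opening: 0.0002
grip_force: 0.0
t: 6.0
tool_pos: [0.6105, -0.1376, 0.3514]
tool_rot: [0.129, 2.267, -0.06]
contact_force: [-0.1, -0.8, -0.3]
opening: 0.0001
grip_force: 0.0
t: 7.0
tool_pos: [0.6185, -0.1385, 0.3514]
tool_rot: [0.129, 2.267, -0.06]
contact_force: [-0.2, 0.8, -0.1]
opening: 0.0001
grip_force: 0.0
7.0 [ 0.6185 -0.1385  0.3514] [ 0.129  2.267 -0.06 ] [-0.45 -0.48  2.03  0.37  0.78 -2.06] [-0.16  0.79 -0.06] [0.027 0.435 0.04 ] 0.0001 0.0
xs -0.023844758827672487 0.0013053623653967099
[192.30769231 159.05494505]
[191.29032258 158.19354839]
[191.28282828 159.36363636]
[191.5631068  158.73786408]
[191.79245283 158.82075472]
[192.34883721 159.09302326]
[192.62105263 158.63157895]
```

View pics/c4.png

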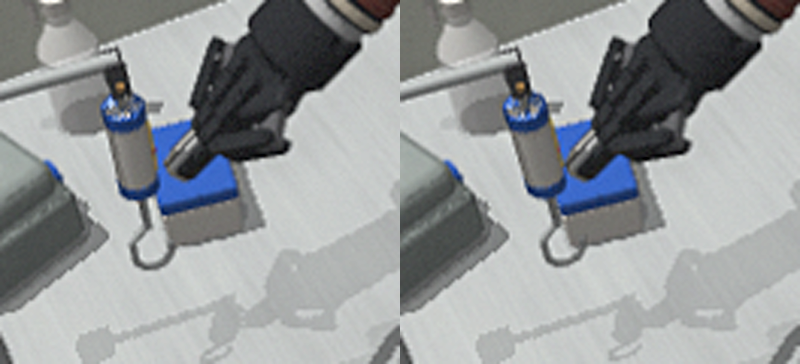

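Frame 1 shows the scale nearly plumb. Frame 7 shows it against the finger, so the swing has shrunk. Continue past plumb.

```bash
python3 -m handwheel '[{"gripper":1,"offset":[-0.6,0,0.8],"rotation":[0,0,0]},{"gripper":1,"offset":[-1.3,0,1.5],"rotation":[0,0,0]},{"gripper":1,"offset":[-1.9,0,2.3],"rotation":[0,0,0]},{"gripper":1,"offset":[-2.6,0,3.1],"rotation":[0,0,0]},{"gripper":1,"offset":[-3.2,0,3.8],"rotation":[0,0,0]},{"gripper":1,"offset":[-3.9,0,4.6],"rotation":[0,0,0]},{"gripper":1,"offset":[-4.5,0,5.4],"rotation":[0,0,0]},{"gripper":1,"offset":[-5.1,0,6.1],"rotation":[0,0,0]}]'; python3 -m handwheel '[{"gripper":1,"offset":[-0.6,0,0.8],"rotation":[0,0,0]},{"gripper":1,"offset":[-1.3,0,1.5],"rotation":[0,0,0]},{"gripper":1,"offset":[-1.9,0,2.3],"rotation":[0,0,0]},{"gripper":1,"offset":[-2.6,0,3.1],"rotation":[0,0,0]},{"gripper":1,"offset":[-3.2,0,3.8],"rotation":[0,0,0]},{"gripper":1,"offset":[-3.2,0,3.8],"rotation":[0,0,0]},{"gripper":1,"offset":[-3.2,0,3.8],"rotation":[0,0,0]},{"gripper":1,"offset":[-3.2,0,3.8],"rotation":[0,0,0]}]'; cat >> h.py <<'E'
def hookrow(d):
    # dark hook/rod against bench: x centroid of white-grey cylinder + blue lower ring
    m=cv2.inRange(cv2.cvtColor(d['image'],cv2.COLOR_RGB2HSV)[148:166,180:204],(105,120,30),(125,255,255));return (np.argwhere(m).mean(0)[::-1]+[180,148]).round(2)
E
python3 - <<'E'
from h import *
import pickle
st();p=ctrl.get_obs()['tool_pos'];print('xs',(p-PIV)@XS)
D=[grab('scene') for i in range(7)];print([hookrow(d)[0] for d in D])
# frame to frame motion of the hook patch
g=[cv2.cvtColor(d['image'],cv2.COLOR_RGB2GRAY)[186:218,180:212].astype(np.float32) for d in D]
print([round(float(np.abs(a-g[0]).mean()),2) for a in g[1:]])
pickle.dump(D,open('c.pkl','wb'))
E
```

```text
t: 8.35
tool_pos: [0.6263, -0.1394, 0.3514]
tool_rot: [0.129, 2.267, -0.06]
contact_force: [0.5, -0.3, 0.1]
opening: 0.0001
grip_force: 0.0
t: 9.35
tool_pos: [0.6312, -0.1399, 0.3514]
tool_rot: [0.129, 2.267, -0.06]
contact_force: [0.1, -0.1, 0.1]
opening: -0.0
grip_force: 0.1
9.35 [ 0.6312 -0.1399  0.3514] [ 0.129  2.267 -0.06 ] [-0.44 -0.44  2.01  0.36  0.77 -2.05] [ 0.09 -0.06  0.07] [ 0.015  0.432 -0.046] -0.0 0.09163838345557451
xs -0.011021364875481918
[np.float64(191.88), np.float64(192.14), np.float64(191.85), np.float64(191.32), np.float64(191.15), np.float64(191.33), np.float64(190.95)]
[0.93, 0.98, 0.97, 0.95, 0.91, 0.96]
```

The hook is still (only noise between frames). Back off slowly.

```bash
python3 -m handwheel '[{"gripper":1,"offset":[0.2,0,-0.2],"rotation":[0,0,0]},{"gripper":1,"offset":[0.5,0,-0.6],"rotation":[0,0,0]},{"gripper":1,"offset":[1,0,-1.2],"rotation":[0,0,0]},{"gripper":1,"offset":[1.5,0,-1.8],"rotation":[0,0,0]},{"gripper":1,"offset":[2,0,-2.4],"rotation":[0,0,0]},{"gripper":1,"offset":[2.5,0,-3],"rotation":[0,0,0]},{"gripper":1,"offset":[3,0,-3.6],"rotation":[0,0,0]},{"gripper":1,"offset":[3.5,0,-4.2],"rotation":[0,0,0]}]';python3 -m handwheel '[{"gripper":1,"offset":[0.5,0,-0.6],"rotation":[0,0,0]},{"gripper":1,"offset":[1,0,-1.2],"rotation":[0,0,0]},{"gripper":1,"offset":[1.5,0,-1.8],"rotation":[0,0,0]},{"gripper":1,"offset":[2,0,-2.4],"rotation":[0,0,0]},{"gripper":1,"offset":[2.5,0,-3],"rotation":[0,0,0]},{"gripper":1,"offset":[3,0,-3.6],"rotation":[0,0,0]},{"gripper":1,"offset":[3.5,0,-4.2],"rotation":[0,0,0]},{"gripper":1,"offset":[4.5,0,-5.4],"rotation":[0,0,0]}]';python3 -m handwheel '[{"gripper":1,"offset":[1,0,-1],"rotation":[0,0,0]},{"gripper":1,"offset":[2,0,-2.4],"rotation":[0,0,0]},{"gripper":1,"offset":[5,0,-6],"rotation":[0,0,0]},{"gripper":1,"offset":[10,0,-12],"rotation":[0,0,0]},{"gripper":1,"offset":[20,0,-24],"rotation":[0,0,0]},{"gripper":1,"offset":[32,0,-38],"rotation":[0,0,0]},{"gripper":1,"offset":[45,0,-54],"rotation":[0,0,0]},{"gripper":1,"offset":[58,0,-69],"rotation":[0,0,0]}]'; python3 - <<'E'
from h import *
import pickle
st()
D=[grab('scene') for i in range(8)];print([hookrow(d)[0] for d in D])
g=[cv2.cvtColor(d['image'],cv2.COLOR_RGB2GRAY)[186:218,180:212].astype(np.float32) for d in D]
print([round(float(np.abs(a-g[0]).mean()),2) for a in g[1:]])
pickle.dump(D,open('d.pkl','wb'))
# carrier masks again for grasp
T=grab('top');pickle.dump(T,open('T.pkl','wb'))
A=np.mean([d['image'].astype(float) for d in D],0).astype(np.uint8)
o=np.zeros((600,800,3),np.uint8)
a=cv2.resize(A[135:217,165:215],(360,590),interpolation=cv2.INTER_CUBIC);o[:590,:360]=a
a=cv2.resize(A[290:365,255:330],(430,430),interpolation=cv2.INTER_CUBIC);o[:430,365:795]=a
cv2.imwrite('pics/c5.png',cv2.cvtColor(cv2.convertScaleAbs(o,alpha=1.6),cv2.COLOR_RGB2BGR))
E
```

```text
t: 10.7
tool_pos: [0.6257, -0.1394, 0.3514]
tool_rot: [0.129, 2.267, -0.06]
contact_force: [0.5, 0.4, -0.1]
opening: 0.0001
grip_force: 0.0
t: 11.7
tool_pos: [0.6187, -0.1385, 0.3515]
tool_rot: [0.129, 2.267, -0.06]
contact_force: [-0.1, 0.1, -1.0]
opening: 0.0
grip_force: 0.0
t: 12.7
tool_pos: [0.5283, -0.1281, 0.3515]
tool_rot: [0.129, 2.266, -0.06]
contact_force: [-0.4, -0.0, -0.7]
opening: 0.0
grip_force: 0.0
12.7 [ 0.5283 -0.1281  0.3515] [ 0.129  2.266 -0.06 ] [-0.54 -0.76  2.2   0.41  0.92 -2.12] [-0.38 -0.03 -0.75] [-0.001  0.368 -0.062] 0.0 0.0
[np.float64(192.64), np.float64(192.61), np.float64(191.81), np.float64(191.84), np.float64(191.84), np.float64(192.23), np.float64(191.96), np.float64(192.32)]
[1.57, 2.45, 2.98, 3.04, 2.76, 2.24, 1.39]
```

View pics/c5.png

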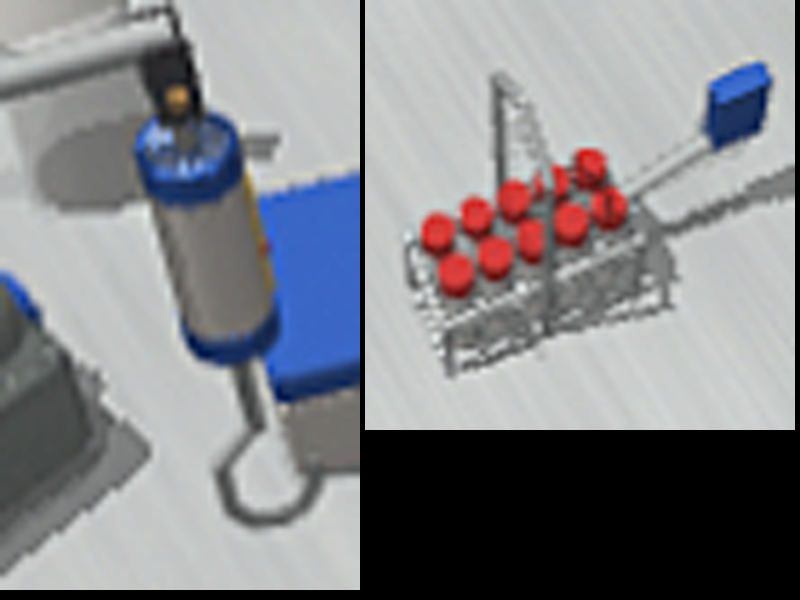

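```bash
python3 - <<'E'
from h import *
import pickle
f=lambda L:[cv2.cvtColor(d['image'],cv2.COLOR_RGB2GRAY)[188:216,178:222].astype(np.float32) for d in L]
P,D=pickle.load(open('b.pkl','rb')),pickle.load(open('d.pkl','rb'))
bg=[np.median(f(P),0)]
D+= [grab('scene') for _ in range(8)]
g=f(D); ref=g[0]
t=ref[2:-2,6:-12]
for L in(g,f(P)):
  out=[]
  for a in L:
    r=cv2.matchTemplate(a,t if 1 else 0,cv2.TM_CCOEFF_NORMED);_,mx,_,(x,y)=cv2.minMaxLoc(r)
    dx=0
    if 0<x<r.shape[1]-1: l,c,h=r[y,x-1:x+2]; dx=(l-h)/(2*(l-2*c+h))
    out.append(round(x+dx-6,2))
  print(out)
go(np.array([.497,.179,.25]),np.array([0,0,-1.]),YS)
# hook points: averaged picture
for n,p in dict(bowl_low=(165+268/7.2,135+525/7.2),bowl_in=(165+268/7.2,135+512/7.2),tip=(165+318/7.2,135+470/7.2),endc=(165+232/7.2,135+362/7.2),shank=(165+228/7.2,135+470/7.2)).items(): print(n,np.round(p,1),inplane(D[0],*p).round(1))
for q in((0,-.108),(0,-.205),(0,-.208),(-.016,-.179),(.015,-.18)): print(q,proj(D[0],at(q[0],.46+q[1])).round(1))
E
```

```text
[np.float32(0.01), np.float32(-0.09), np.float32(-0.25), np.float32(-0.36), np.float32(-0.37), np.float32(-0.31), np.float32(-0.21), np.float32(-0.06), np.float32(0.12), np.float32(0.18), np.float32(0.15), np.float32(0.09), np.float32(-0.02), np.float32(-0.16), np.float32(-0.29), np.float32(-0.37)]
[np.float32(-2.21), np.float32(2.27), np.float32(6.7), np.float32(-0.21), np.float32(-0.1), np.float32(7.94), np.float32(3.9), np.float32(-0.68)]
off [120.8 301.6  14.1] rot [ 0.     0.872 -0.   ] t 13.55
bowl_low [202.2 207.9] [   5.  -212.3]
bowl_in [202.2 206.1] [   3.8 -205.7]
tip [209.2 200.3] [ -16.4 -193. ]
endc [197.2 185.3] [   3.3 -129.3]
shank [196.7 200.3] [  13.5 -178.7]
(0, -0.108) [197.  178.6]
(0, -0.205) [203.6 205.4]
(0, -0.208) [203.8 206.2]
(-0.016, -0.179) [208.2 196.6]
(0.015, -0.18) [196.2 200.8]
```

Residual swing is about ±0.3 px (0.6 mm at the hook), so it is steady. The bowl bar is seen near (202.5,207). Now to the carrier, opening the gripper on the way.

```bash
python3 -m handwheel '[{"gripper":1,"offset":[10,30,0],"rotation":[0,0.1,0]},{"gripper":0,"offset":[25,70,2],"rotation":[0,0.25,0]},{"gripper":-1,"offset":[42,110,4],"rotation":[0,0.4,0]},{"gripper":-1,"offset":[58,150,6],"rotation":[0,0.55,0]},{"gripper":-1,"offset":[75,190,8],"rotation":[0,0.7,0]},{"gripper":-1,"offset":[90,230,10],"rotation":[0,0.82,0]},{"gripper":-1,"offset":[106,270,12],"rotation":[0,0.872,0]},{"gripper":-1,"offset":[121,302,14],"rotation":[0,0.872,0]}]'; python3 - <<'E'
from h import *
import pickle
st();go(np.array([.497,.179,.25]),np.array([0,0,-1.]),YS);go(np.array([.497,.179,.091]),np.array([0,0,-1.]),YS)
d=pickle.load(open('d.pkl','rb'))[0]
print('rim',proj(d,at(0,.352,.015)),proj(d,at(0,.352,.011)))
for z in(.238,.244,.25,.255,.26,.265,.27): print(z,'bowl',proj(d,at(0,z)).round(1),'tip',proj(d,at(-.016,z+.026)).round(1),'shanktop',proj(d,at(.015,z+.035)).round(1),'rodbend',proj(d,at(0,z+.05)).round(1))
for n in('scene','top'):
    q=grab(n);hsv=cv2.cvtColor(q['image'],cv2.COLOR_RGB2HSV);m=cv2.inRange(hsv,(105,120,40),(125,255,255));k,_,s,c=cv2.connectedComponentsWithStats(m);print(n,[c[i].round(1).tolist() for i in range(1,k) if s[i,4]>12])
    pr=[proj(q,np.array([.497,.179,z])) for z in(.1,.128)];print(pr)
E
```

```text
t: 14.55
tool_pos: [0.4973, 0.181, 0.2491]
tool_rot: [-0.178, -3.136, -0.001]
contact_force: [0.8, -0.3, 0.4]
opening: 0.0855
grip_force: 0.0
14.55 [0.4973 0.181  0.2491] [-1.780e-01 -3.136e+00 -1.000e-03] [ 0.21 -0.19  1.81  0.    1.52 -1.25] [ 0.82 -0.32  0.38] [-0.007 -0.032 -0.028] 0.0855 0.0
off [ 0.1 -2.  -0.9] rot [ 0.    -0.001  0.   ] t 14.55
off [-1.000e-01 -2.000e+00  1.581e+02] rot [ 0.    -0.001  0.   ] t 14.55
rim [198.81474688 182.87309454] [198.32664579 181.71992177]
0.238 bowl [204.7 209.7] tip [209.2 201.1] shanktop [196.7 202.7] rodbend [201.5 196.8]
0.244 bowl [204.3 208.2] tip [208.8 199.5] shanktop [196.2 201.1] rodbend [201.1 195.1]
0.25 bowl [204.  206.7] tip [208.5 198. ] shanktop [195.8 199.5] rodbend [200.7 193.5]
0.255 bowl [203.6 205.4] tip [208.2 196.6] shanktop [195.4 198.1] rodbend [200.3 192.1]
0.26 bowl [203.3 204.2] tip [207.9 195.3] shanktop [195.1 196.8] rodbend [200.  190.7]
0.265 bowl [203.  202.9] tip [207.6 193.9] shanktop [194.7 195.4] rodbend [199.7 189.3]
0.27 bowl [202.7 201.6] tip [207.3 192.6] shanktop [194.4 194. ] rodbend [199.3 187.9]
scene [[191.0, 159.0], [212.4, 174.8], [319.6, 307.6]]
[array([319.21844253, 307.80379688]), array([320.00152606, 302.75398259])]
top [[329.6, 137.1], [431.7, 171.0], [409.8, 214.9], [206.8, 216.8], [302.1, 306.3]]
[array([206.88944407, 216.53485349]), array([205.1781598 , 215.18965709])]
```

```bash
python3 -m handwheel '[{"gripper":-1,"offset":[0,-2,30],"rotation":[0,0,0]},{"gripper":-1,"offset":[0,-2,65],"rotation":[0,0,0]},{"gripper":-1,"offset":[0,-2,100],"rotation":[0,0,0]},{"gripper":-1,"offset":[0,-2,130],"rotation":[0,0,0]},{"gripper":-1,"offset":[0,-2,148],"rotation":[0,0,0]},{"gripper":-1,"offset":[0,-2,158],"rotation":[0,0,0]},{"gripper":-1,"offset":[0,-2,158],"rotation":[0,0,0]},{"gripper":0.2,"offset":[0,-2,158],"rotation":[0,0,0]}]' 60;python3 -m handwheel '[{"gripper":0.5,"offset":[0,0,0],"rotation":[0,0,0]},{"gripper":0.7,"offset":[0,0,0],"rotation":[0,0,0]},{"gripper":1,"offset":[0,0,0],"rotation":[0,0,0]},{"gripper":1,"offset":[0,0,0],"rotation":[0,0,0]},{"gripper":1,"offset":[0,0,0],"rotation":[0,0,0]},{"gripper":1,"offset":[0,0,0],"rotation":[0,0,0]},{"gripper":1,"offset":[0,0,-4],"rotation":[0,0,0]},{"gripper":1,"offset":[0,0,-10],"rotation":[0,0,0]}]' 90; python3 - <<'E'
from h import *
import pickle
st()
T=grab('top');print('cap top pred',proj(T,at(0,.434)),proj(T,at(0,.43,0)),'mast',proj(T,at(.15,.495)),'scene mast',proj(grab('scene'),at(.15,.495)))
d=T['image'];hsv=cv2.cvtColor(d,cv2.COLOR_RGB2HSV)
o=np.zeros((480,800,3),np.uint8);o[:,:400]=cv2.resize(d[35:155,290:390],(400,480),interpolation=cv2.INTER_CUBIC)
s=grab('scene')['image'];o[:400,405:795]=cv2.resize(s[275:355,262:340],(390,400),interpolation=cv2.INTER_CUBIC)
cv2.imwrite('pics/c6.png',cv2.cvtColor(cv2.convertScaleAbs(o,alpha=1.6),cv2.COLOR_RGB2BGR))
E
```

```text
t: 15.65
tool_pos: [0.4976, 0.1776, 0.0933]
tool_rot: [0.178, 3.134, 0.002]
contact_force: [0.3, 0.2, 1.0]
opening: 0.0696
grip_force: 0.0
t: 16.65
tool_pos: [0.4953, 0.1772, 0.1007]
tool_rot: [-0.178, -3.133, 0.001]
contact_force: [0.6, -0.1, -2.4]
opening: 0.0109
grip_force: 87.5
16.65 [0.4953 0.1772 0.1007] [-1.780e-01 -3.133e+00  1.000e-03] [ 0.2  -0.06  1.95  0.    1.25 -1.26] [ 0.56 -0.13 -2.43] [-0.009  0.331  0.017] 0.0109 87.47693538665771
cap top pred [333.64124388 131.95859331] [333.37800617 132.60491141] mast [346.41117353  52.21008515] scene mast [111.48918083 151.13389914]
```

View pics/c6.png

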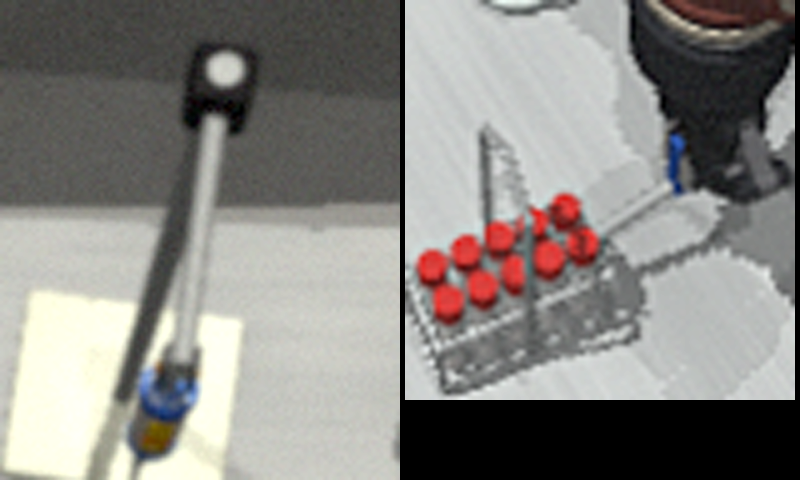

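The plate is held (opening 10.9 mm, about 2.4 N lifted) and the carrier stays level. The top-view mast cap at (346.5,52) matches the prediction, and the scene camera reads about 2 rows low. Corrected bowl height is about 0.257.

```bash
sed -i 's/-.1425,.46/-.1410,.46/' h.py; python3 -m handwheel '[{"gripper":1,"offset":[0,0,-15],"rotation":[0,0,0]},{"gripper":1,"offset":[0,0,-32],"rotation":[0,0,0]},{"gripper":1,"offset":[0,0,-52],"rotation":[0,0,0]},{"gripper":1,"offset":[0,0,-72],"rotation":[0,0,0]},{"gripper":1,"offset":[0,0,-88],"rotation":[0,0,0]},{"gripper":1,"offset":[0,0,-96],"rotation":[0,0,0]},{"gripper":1,"offset":[0,0,-100],"rotation":[0,0,0]},{"gripper":1,"offset":[0,0,-100],"rotation":[0,0,0]}]'; python3 - <<'E'
from h import *
st();go(at(-.172,.197),np.array([0,0,-1.]),YS)
E
```

```text
t: 17.8
tool_pos: [0.4964, 0.1774, 0.2016]
tool_rot: [-0.178, -3.136, -0.0]
contact_force: [-0.7, 0.5, -2.8]
opening: 0.0105
grip_force: 87.7
17.8 [0.4964 0.1774 0.2016] [-0.178 -3.136 -0.   ] [ 0.2  -0.16  1.87  0.    1.44 -1.26] [-0.67  0.53 -2.82] [0.051 0.248 0.037] 0.0105 87.68413066864014
off [  -8.8 -299.8    4.5] rot [ 0.    -0.001 -0.   ] t 17.8
```

```bash
python3 -m handwheel '[{"gripper":1,"offset":[0,-8,0],"rotation":[0,0,0]},{"gripper":1,"offset":[-1,-25,0],"rotation":[0,0,0]},{"gripper":1,"offset":[-2,-50,1],"rotation":[0,0,0]},{"gripper":1,"offset":[-2,-80,1],"rotation":[0,0,0]},{"gripper":1,"offset":[-3,-110,2],"rotation":[0,0,0]},{"gripper":1,"offset":[-4,-140,2],"rotation":[0,0,0]},{"gripper":1,"offset":[-5,-170,3],"rotation":[0,0,0]},{"gripper":1,"offset":[-6,-200,3],"rotation":[0,0,0]}]';python3 -m handwheel '[{"gripper":1,"offset":[-1,-28,0],"rotation":[0,0,0]},{"gripper":1,"offset":[-2,-53,1],"rotation":[0,0,0]},{"gripper":1,"offset":[-2,-74,1],"rotation":[0,0,0]},{"gripper":1,"offset":[-3,-88,1],"rotation":[0,0,0]},{"gripper":1,"offset":[-3,-96,1],"rotation":[0,0,0]},{"gripper":1,"offset":[-3,-100,1],"rotation":[0,0,0]},{"gripper":1,"offset":[-3,-100,1],"rotation":[0,0,0]},{"gripper":1,"offset":[-3,-100,1],"rotation":[0,0,0]}]'; python3 - <<'E'
from h import *
import pickle
st();p=ctrl.get_obs()['tool_pos'];print('xs,ys',(p-PIV)@XS,(p-PIV)@YS)
D=[grab('scene') for _ in range(4)];A=np.mean([d['image'].astype(float) for d in D],0).astype(np.uint8);pickle.dump(A,open('e.pkl','wb'))
a=cv2.resize(A[140:240,160:260],(600,600),interpolation=cv2.INTER_CUBIC)
cv2.imwrite('pics/c7.png',cv2.cvtColor(cv2.convertScaleAbs(a,alpha=1.6),cv2.COLOR_RGB2BGR))
pk=p+XS*.102+[0,0,.1027];print('peak pred',proj(D[0],pk),(pk-PIV)@XS,pk[2]); print('up',proj(D[0],pk+YS*.025-[0,0,.024]),proj(D[0],pk-YS*.025-[0,0,.024]))
E
```

```text
t: 18.8
tool_pos: [0.4791, -0.024, 0.1984]
tool_rot: [-0.18, -3.136, 0.0]
contact_force: [-0.2, 0.1, -2.6]
opening: 0.0107
grip_force: 87.8
t: 19.8
tool_pos: [0.4716, -0.1212, 0.1978]
tool_rot: [-0.177, -3.137, -0.001]
contact_force: [-0.2, 0.0, -2.1]
opening: 0.0111
grip_force: 87.7
19.8 [ 0.4716 -0.1212  0.1978] [-1.770e-01 -3.137e+00 -1.000e-03] [-0.4  -0.26  1.96  0.    1.44 -1.86] [-0.16  0.02 -2.09] [0.039 0.277 0.039] 0.0111 87.70553469657898
xs,ys -0.17157974871676157 0.0003617519949063383
peak pred [228.12746659 185.11085158] -0.06957974871676162 0.300495151174197
up [232.51728157 198.51692604] [225.97519464 184.98344013]
```

View pics/c7.png

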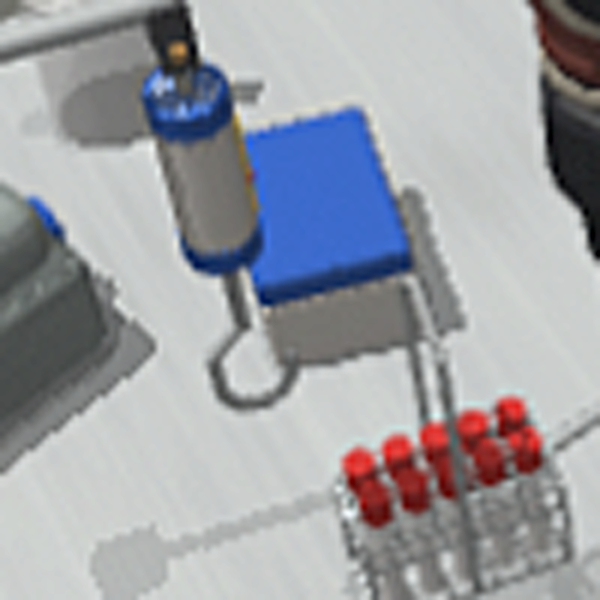

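The bail peak shows at about (228,185.5), matching the prediction (228.1,185.1). The hook's bowl is at (202.4,206.3), with the tip near (208.6,198) and the shank at (195.6,201). Advancing over the tip with the wire at about 0.294.

```bash
python3 -m handwheel '[{"gripper":1,"offset":[-4,0,2],"rotation":[0,0,0]},{"gripper":1,"offset":[-11,0,4],"rotation":[0,0,0]},{"gripper":1,"offset":[-19,0,6],"rotation":[0,0,0]},{"gripper":1,"offset":[-27,0,6],"rotation":[0,0,0]},{"gripper":1,"offset":[-33,0,6],"rotation":[0,0,0]},{"gripper":1,"offset":[-37,0,6],"rotation":[0,0,0]},{"gripper":1,"offset":[-39,0,6],"rotation":[0,0,0]},{"gripper":1,"offset":[-40,0,6],"rotation":[0,0,0]}]'; cat >> h.py <<'E'
def pk():
    o=ctrl.get_obs();p=o['tool_pos']+XS*.102+[0,0,.1027];return p
def ring(d):
    # lower blue ring / cylinder bottom shift against still picture (px)
    import pickle
    ref=np.mean([q['image'].astype(float) for q in pickle.load(open('d.pkl','rb'))],0).astype(np.uint8)
    t=ref[165:186,186:206]; r=cv2.matchTemplate(d['image'][159:192,176:216],t,cv2.TM_CCOEFF_NORMED);_,mx,_,(x,y)=cv2.minMaxLoc(r)
    l,c,h=r[y,x-1:x+2]; u,c,b=r[y-1:y+2,x]; return round(float(x+(l-h)/(2*(l-2*c+h))-10),2),round(float(y+(u-b)/(2*(u-2*c+b))-6),2),round(float(mx),3)
E
python3 - <<'E'
from h import *
import pickle
st();d=grab('scene');p=pk();print('peak',(p-PIV)@XS*1000,(p-PIV)@YS*1000,p[2],proj(d,p),ring(d),ring(grab('scene')))
ref=np.mean([q['image'].astype(float) for q in pickle.load(open('d.pkl','rb'))],0)
df=np.abs(d['image'].astype(float)-ref).sum(2)[178:214,190:226]
print('\n'.join(''.join('#' if v>60 else '+' if v>30 else '.' for v in r) for r in df))
E
```

```text
t: 21.0
tool_pos: [0.5113, -0.1262, 0.1918]
tool_rot: [-0.178, -3.136, -0.001]
contact_force: [-0.6, 0.9, -3.0]
opening: 0.0106
grip_force: 87.7
21.0 [ 0.5113 -0.1262  0.1918] [-1.780e-01 -3.136e+00 -1.000e-03] [-0.38 -0.16  1.88  0.    1.42 -1.84] [-0.65  0.94 -3.05] [-0.011  0.304 -0.015] 0.0106 87.69950866699219
peak -29.506205930118902 -0.10557807747614295 0.29455972258051416 [212.85620385 191.61685725] (0.06, -0.11, 0.993) (0.0, -0.1, 0.997)
....................................
....................................
....................................
....................................
+...................................
+...................................
..+.......#.........................
...+++....+.........................
...+................................
.......+..+.........................
.......#............................
.......+............................
........+...........................
........+..+........................
........+............+#.............
........++..........................
.........+............+.............
.........+............+.+...........
......................+++...........
.......................+............
.......................+.+..........
....+....................+..........
....#..+.................+.+........
....+............+.....#####+.......
.....+...........#.....#####+.......
.......................#####++......
.....#..........+.......####+.......
.....+..........+.......##.+#+......
......+.................##+.+++.....
.......+#+..............###+##+.....
........++..+...........+##.##+.....
.........................##.##......
.........................##.##++....
.........................######+....
.........................###.##+....
..........................##.##+++++
```

```bash
python3 -m handwheel '[{"gripper":1,"offset":[-2,0,1],"rotation":[0,0,0]},{"gripper":1,"offset":[-5,0,2],"rotation":[0,0,0]},{"gripper":1,"offset":[-9,0,2],"rotation":[0,0,0]},{"gripper":1,"offset":[-13,0,2],"rotation":[0,0,0]},{"gripper":1,"offset":[-17,0,2.5],"rotation":[0,0,0]},{"gripper":1,"offset":[-20,0,3],"rotation":[0,0,0]},{"gripper":1,"offset":[-22,0,4],"rotation":[0,0,0]},{"gripper":1,"offset":[-23,0,5],"rotation":[0,0,0]}]'; python3 - <<'E'
from h import *
st()
for i in range(4):
    d=grab('scene');p=pk();print('peak',(p-PIV)@XS*1000,(p-PIV)@YS*1000,p[2],proj(d,p),ring(d))
a=cv2.resize(d['image'][155:225,175:235],(514,600),interpolation=cv2.INTER_CUBIC)
cv2.imwrite('pics/c8.png',cv2.cvtColor(cv2.convertScaleAbs(a,alpha=1.6),cv2.COLOR_RGB2BGR))
E
```

```text
t: 22.1
tool_pos: [0.5342, -0.1288, 0.1867]
tool_rot: [-0.178, -3.136, -0.001]
contact_force: [-0.5, 0.1, -3.1]
opening: 0.011
grip_force: 87.7
22.1 [ 0.5342 -0.1288  0.1867] [-1.780e-01 -3.136e+00 -1.000e-03] [-0.37 -0.1   1.83  0.    1.4  -1.83] [-0.52  0.05 -3.12] [-0.002  0.236  0.004] 0.011 87.70626425743103
peak -6.576907875431145 -0.05824671487057991 0.2891822052026624 [204.23048797 195.99227108] (-2.33, 0.76, 0.872)
peak -6.683785520799676 -0.06952762674253797 0.2892546026620822 [204.26634977 195.95595292] (-2.41, 0.8, 0.861)
peak -6.71837720234632 -0.08803945237407228 0.28932508281897495 [204.2731514  195.92731048] (-2.34, 0.76, 0.874)
peak -6.709694768005678 -0.07566534784407195 0.2893926748681961 [204.2668465  195.91358939] (-2.31, 0.75, 0.875)
```

View pics/c8.png

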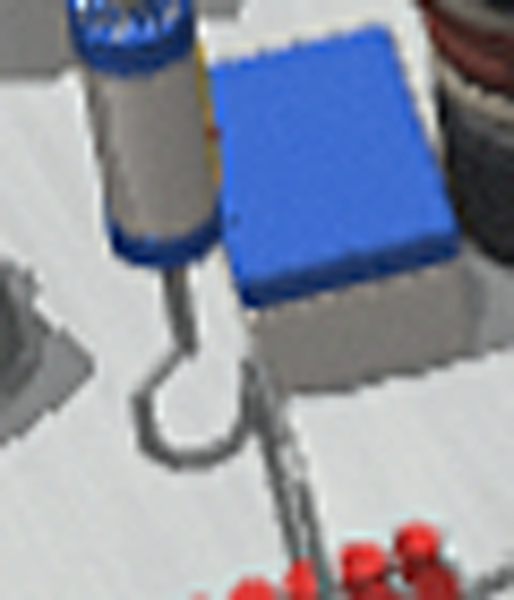

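The wire stopped outside the tip: tip top near (203.6,198), wire peak near (204.4,196.4), with the hook nudged about 10 mm towards the mast. The hook is higher than I estimated, so I'll ease back slowly, rise and re-enter.

```bash
python3 -m handwheel '[{"gripper":1,"offset":[0.3,0,0],"rotation":[0,0,0]},{"gripper":1,"offset":[1,0,0],"rotation":[0,0,0]},{"gripper":1,"offset":[2,0,0],"rotation":[0,0,0]},{"gripper":1,"offset":[3,0,0],"rotation":[0,0,0]},{"gripper":1,"offset":[4,0,0],"rotation":[0,0,0]},{"gripper":1,"offset":[5,0,0],"rotation":[0,0,0]},{"gripper":1,"offset":[6,0,0],"rotation":[0,0,0]},{"gripper":1,"offset":[7,0,0],"rotation":[0,0,0]}]';python3 -m handwheel '[{"gripper":1,"offset":[1,0,0],"rotation":[0,0,0]},{"gripper":1,"offset":[2,0,0],"rotation":[0,0,0]},{"gripper":1,"offset":[3,0,0],"rotation":[0,0,0]},{"gripper":1,"offset":[4,0,0],"rotation":[0,0,0]},{"gripper":1,"offset":[5,0,0],"rotation":[0,0,0]},{"gripper":1,"offset":[6,0,0],"rotation":[0,0,0]},{"gripper":1,"offset":[8,0,0],"rotation":[0,0,0]},{"gripper":1,"offset":[11,0,0],"rotation":[0,0,0]}]';python3 -m handwheel '[{"gripper":1,"offset":[3,0,0],"rotation":[0,0,0]},{"gripper":1,"offset":[7,0,-2],"rotation":[0,0,0]},{"gripper":1,"offset":[9,0,-5],"rotation":[0,0,0]},{"gripper":1,"offset":[10,0,-9],"rotation":[0,0,0]},{"gripper":1,"offset":[10,0,-13],"rotation":[0,0,0]},{"gripper":1,"offset":[10,0,-16],"rotation":[0,0,0]},{"gripper":1,"offset":[10,0,-17],"rotation":[0,0,0]},{"gripper":1,"offset":[10,0,-17],"rotation":[0,0,0]}]'; python3 - <<'E'
from h import *
for i in range(8):
    d=grab('scene');print(ring(d))
p=pk();print('peak',(p-PIV)@XS*1000,(p-PIV)@YS*1000,p[2])
E
```

```text
t: 23.3
tool_pos: [0.5271, -0.128, 0.1868]
tool_rot: [-0.179, -3.137, -0.001]
contact_force: [-0.6, -0.2, -2.5]
opening: 0.011
grip_force: 87.7
t: 24.3
tool_pos: [0.5161, -0.1268, 0.1868]
tool_rot: [-0.179, -3.136, -0.001]
contact_force: [-0.1, 0.3, -2.9]
opening: 0.0105
grip_force: 87.7
t: 25.3
tool_pos: [0.5063, -0.1256, 0.2039]
tool_rot: [0.178, 3.136, 0.001]
contact_force: [0.5, -0.8, -3.5]
opening: 0.0108
grip_force: 87.7
(0.1, -0.16, 0.988)
(0.16, -0.22, 0.979)
(0.19, -0.29, 0.974)
(0.17, -0.24, 0.978)
(0.1, -0.16, 0.988)
(0.07, -0.11, 0.992)
(0.02, -0.09, 0.997)
(-0.03, -0.05, 0.997)
peak -34.64580788258171 -0.07942002182090334 0.30639030862068867
```

```bash
python3 -m handwheel '[{"gripper":1,"offset":[-2,0,0],"rotation":[0,0,0]},{"gripper":1,"offset":[-6,0,0],"rotation":[0,0,0]},{"gripper":1,"offset":[-10,0,0],"rotation":[0,0,0]},{"gripper":1,"offset":[-14,0,0],"rotation":[0,0,0]},{"gripper":1,"offset":[-18,0,0],"rotation":[0,0,0]},{"gripper":1,"offset":[-22,0,0],"rotation":[0,0,0]},{"gripper":1,"offset":[-25,0,0],"rotation":[0,0,0]},{"gripper":1,"offset":[-27,0,0],"rotation":[0,0,0]}]'; python3 - <<'E'
from h import *
import pickle
for i in range(4):
    d=grab('scene');print(ring(d))
p=pk();print('peak',(p-PIV)@XS*1000,(p-PIV)@YS*1000,p[2],proj(d,p))
ref=np.mean([q['image'].astype(float) for q in pickle.load(open('d.pkl','rb'))],0)
df=np.abs(d['image'].astype(float)-ref).sum(2)[178:214,190:226]
print('\n'.join(''.join('#' if v>60 else '+' if v>30 else '.' for v in r) for r in df))
E
```

```text
t: 26.7
tool_pos: [0.5333, -0.1287, 0.2038]
tool_rot: [-0.178, -3.136, -0.001]
contact_force: [0.4, 0.4, -2.7]
opening: 0.0107
grip_force: 87.7
(0.19, -0.25, 0.976)
(0.16, -0.22, 0.979)
(0.09, -0.15, 0.989)
(0.04, -0.1, 0.995)
peak -7.642920857919649 -0.11485074172276719 0.30647028858523706 [203.5142394  191.09922979]
....................................
....................................
....................................
....................................
+...................................
+...................................
..+.................................
...#+.....+.........................
...+................................
....................................
.......+............................
.......+............................
........+...........................
........+...........................
........+..+##+.....................
........++.+##......................
.........+..##+.....................
...........+.##.....................
...........+.##.....................
.............##+....................
.............###....................
..............##....................
.......+......##.+..................
....+.........###...................
.....+........###.#.................
...............####.................
.....+.........#.###................
.....++.......+.+++#................
......++........++.#+...............
.......+#.......#####+..............
........++..+...#####+..............
................#####+..............
................#####...........+...
.................####++.........++..
.................#####+........####.
.................#####++.+..+.+#####
```

No contact, and the wire apex is at about (202,191.5), inside the tip. Lower it into the mouth while moving on a little.

```bash
python3 -m handwheel '[{"gripper":1,"offset":[0,0,1.5],"rotation":[0,0,0]},{"gripper":1,"offset":[-0.5,0,4],"rotation":[0,0,0]},{"gripper":1,"offset":[-1,0,7],"rotation":[0,0,0]},{"gripper":1,"offset":[-2,0,10],"rotation":[0,0,0]},{"gripper":1,"offset":[-3,0,13],"rotation":[0,0,0]},{"gripper":1,"offset":[-4,0,16],"rotation":[0,0,0]},{"gripper":1,"offset":[-5,0,19],"rotation":[0,0,0]},{"gripper":1,"offset":[-5,0,20],"rotation":[0,0,0]}]'; python3 - <<'E'
from h import *
import pickle
for i in range(4):
    d=grab('scene');print(ring(d))
st();p=pk();print('peak',(p-PIV)@XS*1000,(p-PIV)@YS*1000,p[2],proj(d,p))
ref=np.mean([q['image'].astype(float) for q in pickle.load(open('d.pkl','rb'))],0)
df=np.abs(d['image'].astype(float)-ref).sum(2)[180:214,190:226]
print('\n'.join(''.join('#' if v>60 else '+' if v>30 else '.' for v in r) for r in df))
E
```

```text
t: 27.9
tool_pos: [0.538, -0.1292, 0.1835]
tool_rot: [-0.178, -3.136, -0.001]
contact_force: [0.2, 0.3, -2.6]
opening: 0.0109
grip_force: 87.7
(0.17, -0.25, 0.979)
(0.18, -0.25, 0.976)
(0.16, -0.23, 0.979)
(0.1, -0.15, 0.988)
28.1 [ 0.5381 -0.1293  0.184 ] [0.179 3.136 0.   ] [-0.37 -0.08  1.83  0.    1.4  -1.83] [-0.76  0.64 -3.36] [0.019 0.254 0.01 ] 0.0107 87.69980192184448
peak -2.526007859911888 -0.14581258966257443 0.28665184639050134 [202.79807998 197.16547985]
+...................................
#...................................
#...................................
+...................................
..+.......#.........................
...+++.+..+.........................
...+...+............................
.......#............................
.......#..+.........................
.......+#..+........................
........+..+........................
........#..+........................
........#+.+........................
........++..+.......................
.........+..........................
.........++.........................
........+...........................
......++....+.......................
....+.+....+#+#.....................
....++.+....###+....................
....#..+..+.###+....................
....+#.+....####++..................
.....#.+....####.+..................
.....#.+#+...###++..................
.....#...+.+.###....................
.....+#...+..##.....................
......#+.........+.+................
......++#+.....###+.................
........+#..+.####+.................
............+.###+#+................
..............###.++................
...............##..+................
.............+.###+#+...............
...............#####+...............
```

```bash
python3 -m handwheel '[{"gripper":1,"offset":[0,0.5,0.5],"rotation":[0,0,0]},{"gripper":1,"offset":[0,1,1.5],"rotation":[0,0,0]},{"gripper":1,"offset":[-0.5,1.5,2.5],"rotation":[0,0,0]},{"gripper":1,"offset":[-0.5,2,4],"rotation":[0,0,0]},{"gripper":1,"offset":[-1,2.5,5.5],"rotation":[0,0,0]},{"gripper":1,"offset":[-1,2.5,7],"rotation":[0,0,0]},{"gripper":1,"offset":[-1,2.5,8],"rotation":[0,0,0]},{"gripper":1,"offset":[-1,2.5,8],"rotation":[0,0,0]}]'; cat > m.py <<'E'
from h import *
f=[];r=[]
for i in range(4):
    d=grab('scene');r.append(ring(d)[:2]);o=ctrl.get_obs();f.append(np.r_[o['contact_force'],o['wrist_torque']])
p=pk();print('F',np.mean(f,0).round(2),'peak',((p-PIV)@XS*1000).round(1),((p-PIV)@YS*1000).round(1),p[2].round(4),'ring',r,o['t'])
E
python3 m.py
```

```text
t: 29.1
tool_pos: [0.5393, -0.1269, 0.1757]
tool_rot: [-0.179, -3.136, -0.001]
contact_force: [0.6, -0.1, -2.8]
opening: 0.0107
grip_force: 87.7
F [-0.36 -0.02 -2.93  0.08  0.28  0.01] peak -1.5 2.4 0.2786 ring [(0.09, -0.14), (0.16, -0.23), (0.18, -0.25), (0.17, -0.24)] 29.3
```

```bash
for k in 1 2; do :; done; python3 -m handwheel '[{"gripper":1,"offset":[0,0,0.4],"rotation":[0,0,0]},{"gripper":1,"offset":[0,0,0.8],"rotation":[0,0,0]},{"gripper":1,"offset":[0,0,1.2],"rotation":[0,0,0]},{"gripper":1,"offset":[0,0,1.6],"rotation":[0,0,0]},{"gripper":1,"offset":[0,0,2],"rotation":[0,0,0]},{"gripper":1,"offset":[0,0,2.4],"rotation":[0,0,0]},{"gripper":1,"offset":[0,0,2.5],"rotation":[0,0,0]},{"gripper":1,"offset":[0,0,2.5],"rotation":[0,0,0]}]'; python3 m.py
```

```text
t: 30.3
tool_pos: [0.5394, -0.1269, 0.1734]
tool_rot: [0.179, 3.136, 0.001]
contact_force: [-0.3, -0.6, -2.2]
opening: 0.0106
grip_force: 87.7
F [-0.24  0.41 -3.01  0.01  0.24  0.02] peak -1.6 2.4 0.2761 ring [(0.03, -0.07), (0.07, -0.13), (0.12, -0.17), (0.17, -0.24)] 30.5
```

```bash
python3 -m handwheel '[{"gripper":1,"offset":[0,0,0.4],"rotation":[0,0,0]},{"gripper":1,"offset":[0,0,0.8],"rotation":[0,0,0]},{"gripper":1,"offset":[0,0,1.2],"rotation":[0,0,0]},{"gripper":1,"offset":[0,0,1.6],"rotation":[0,0,0]},{"gripper":1,"offset":[0,0,2],"rotation":[0,0,0]},{"gripper":1,"offset":[0,0,2],"rotation":[0,0,0]},{"gripper":1,"offset":[0,0,2],"rotation":[0,0,0]},{"gripper":1,"offset":[0,0,2],"rotation":[0,0,0]}]'; python3 m.py
```

```text
t: 31.5
tool_pos: [0.5394, -0.1269, 0.1713]
tool_rot: [0.178, 3.136, 0.001]
contact_force: [-0.3, -0.5, -3.0]
opening: 0.0107
grip_force: 87.7
F [-0.07  0.14 -2.7   0.    0.27  0.03] peak -1.6 2.4 0.274 ring [(-0.03, -0.05), (0.02, -0.1), (0.06, -0.1), (0.1, -0.15)] 31.7
```

```bash
python3 -m handwheel '[{"gripper":1,"offset":[0,0,0.4],"rotation":[0,0,0]},{"gripper":1,"offset":[0,0,0.8],"rotation":[0,0,0]},{"gripper":1,"offset":[0,0,1.2],"rotation":[0,0,0]},{"gripper":1,"offset":[0,0,1.6],"rotation":[0,0,0]},{"gripper":1,"offset":[0,0,2],"rotation":[0,0,0]},{"gripper":1,"offset":[0,0,2.3],"rotation":[0,0,0]},{"gripper":1,"offset":[0,0,2.5],"rotation":[0,0,0]},{"gripper":1,"offset":[0,0,2.5],"rotation":[0,0,0]}]'; python3 m.py
```

```text
t: 32.7
tool_pos: [0.5393, -0.1269, 0.1688]
tool_rot: [-0.179, -3.136, -0.001]
contact_force: [0.8, -0.6, -3.8]
opening: 0.011
grip_force: 87.7
F [-0.17 -0.01 -2.63  0.03  0.27 -0.01] peak -1.6 2.4 0.2715 ring [(-0.06, -0.01), (-0.06, -0.02), (0.0, -0.08), (0.04, -0.1)] 32.9
```

```bash
python3 - <<'E'
from h import *
import pickle
d=grab('scene')
ref=np.mean([q['image'].astype(float) for q in pickle.load(open('d.pkl','rb'))],0)
df=np.abs(d['image'].astype(float)-ref).sum(2)[190:216,190:220]
print('\n'.join(''.join('#' if v>60 else '+' if v>30 else '.' for v in r) for r in df))
E
```

```text
........+.....................
........#.....................
........#..+..................
........++..+.................
.........+....................
..........+...................
........+.....................
.......+......................
....+++.......................
....++........................
....#..+......................
....#+......+.+..+............
.....#.......+..+#............
.....#.++...####.+............
.....#..+....###..............
.....+#....+.#++..............
......++.......#..............
.......+#+.....+##+...........
........++..+.###++...........
............+.####+...........
..............####++..........
..............+###++..........
.............+.####+..........
...............##+#+..........
...............###+++.........
...............+##.++.........
```

```bash
python3 -m handwheel '[{"gripper":1,"offset":[0,0,0.4],"rotation":[0,0,0]},{"gripper":1,"offset":[0,0,0.8],"rotation":[0,0,0]},{"gripper":1,"offset":[0,0,1.2],"rotation":[0,0,0]},{"gripper":1,"offset":[0,0,1.6],"rotation":[0,0,0]},{"gripper":1,"offset":[0,0,2],"rotation":[0,0,0]},{"gripper":1,"offset":[0,0,2.3],"rotation":[0,0,0]},{"gripper":1,"offset":[0,0,2.5],"rotation":[0,0,0]},{"gripper":1,"offset":[0,0,2.5],"rotation":[0,0,0]}]'; python3 m.py
```

```text
t: 33.95
tool_pos: [0.5395, -0.127, 0.1665]
tool_rot: [0.179, 3.136, 0.0]
contact_force: [0.4, 0.3, -2.9]
opening: 0.0108
grip_force: 87.8
F [-0.15 -0.23 -1.43 -0.02  0.21 -0.02] peak -1.5 2.4 0.2691 ring [(0.0, -0.09), (-0.0, -0.08), (0.0, -0.09), (0.01, -0.09)] 34.15
```

```bash
python3 -m handwheel '[{"gripper":1,"offset":[0,0,0.3],"rotation":[0,0,0]},{"gripper":1,"offset":[0,0,0.6],"rotation":[0,0,0]},{"gripper":1,"offset":[0,0,0.9],"rotation":[0,0,0]},{"gripper":1,"offset":[0,0,1.2],"rotation":[0,0,0]},{"gripper":1,"offset":[0,0,1.5],"rotation":[0,0,0]},{"gripper":1,"offset":[0,0,1.5],"rotation":[0,0,0]},{"gripper":1,"offset":[0,0,1.5],"rotation":[0,0,0]},{"gripper":1,"offset":[0,0,1.5],"rotation":[0,0,0]}]'; python3 m.py
```

```text
t: 35.15
tool_pos: [0.5395, -0.1269, 0.165]
tool_rot: [0.178, 3.136, 0.0]
contact_force: [0.5, -0.2, 0.3]
opening: 0.0107
grip_force: 88.2
F [ 0.46 -0.22  0.32 -0.01 -0.02 -0.01] peak -1.5 2.4 0.2676 ring [(0.03, -0.08), (0.03, -0.08), (0.03, -0.08), (0.03, -0.07)] 35.35
```

The hook now carries the whole weight: tool force went from −2.9 to about 0 N, torque is about 0, and the scale is plumb. Open gently.

```bash
python3 -m handwheel '[{"gripper":0.7,"offset":[0,0,0],"rotation":[0,0,0]},{"gripper":0.6,"offset":[0,0,0],"rotation":[0,0,0]},{"gripper":0.4,"offset":[0,0,0],"rotation":[0,0,0]},{"gripper":0.2,"offset":[0,0,0],"rotation":[0,0,0]},{"gripper":0,"offset":[0,0,0],"rotation":[0,0,0]},{"gripper":-0.2,"offset":[0,0,0],"rotation":[0,0,0]},{"gripper":-0.3,"offset":[0,0,0],"rotation":[0,0,0]},{"gripper":-0.3,"offset":[0,0,0],"rotation":[0,0,0]}]' 20; python3 - <<'E'
from h import *
for i in range(8):
    d=grab('scene');hsv=cv2.cvtColor(d['image'],cv2.COLOR_RGB2HSV);m=cv2.inRange(hsv,(0,120,60),(8,255,255));m[:, :170]=0;m[:195]=0;m[255:]=0;m[:,260:]=0
    print(ring(d),np.argwhere(m).mean(0).round(2)[::-1],int((m>0).sum()))
st()
q=grab('top');hsv=cv2.cvtColor(q['image'],cv2.COLOR_RGB2HSV)
E
```

```text
t: 36.35
tool_pos: [0.5394, -0.1269, 0.1648]
tool_rot: [-0.179, -3.137, -0.001]
contact_force: [0.3, 0.5, -0.1]
opening: 0.0553
grip_force: 0.0
(-0.24, 0.22, 0.971) [210.58 232.02] 240
(-0.19, 0.17, 0.98) [210.83 232.  ] 235
(-0.16, 0.13, 0.985) [210.71 232.01] 243
(-0.16, 0.12, 0.985) [210.94 231.98] 246
(-0.18, 0.16, 0.981) [210.62 231.95] 243
(-0.22, 0.2, 0.975) [210.61 231.95] 235
(-0.29, 0.25, 0.963) [210.65 231.97] 238
(-0.43, 0.36, 0.939) [210.28 232.15] 234
36.75 [ 0.5393 -0.1269  0.1648] [1.790e-01 3.137e+00 1.000e-03] [-0.37 -0.07  1.84  0.    1.36 -1.82] [ 1.05  0.52 -0.45] [ 0.025  0.024 -0.05 ] 0.0555 0.0
```

It hangs with only slight sway. Withdraw straight up, then back.

```bash
python3 -m handwheel '[{"gripper":-0.3,"offset":[0,0,-3],"rotation":[0,0,0]},{"gripper":-0.3,"offset":[0,0,-10],"rotation":[0,0,0]},{"gripper":-0.3,"offset":[0,0,-20],"rotation":[0,0,0]},{"gripper":-0.3,"offset":[0,0,-32],"rotation":[0,0,0]},{"gripper":-0.3,"offset":[0,0,-45],"rotation":[0,0,0]},{"gripper":-0.3,"offset":[0,0,-58],"rotation":[0,0,0]},{"gripper":-0.3,"offset":[5,0,-70],"rotation":[0,0,0]},{"gripper":-0.3,"offset":[15,0,-80],"rotation":[0,0,0]}]'; python3 -m handwheel '[{"gripper":-0.3,"offset":[15,0,-5],"rotation":[0,0,0]},{"gripper":-0.3,"offset":[32,0,-10],"rotation":[0,0,0]},{"gripper":-0.3,"offset":[50,0,-15],"rotation":[0,0,0]},{"gripper":-0.3,"offset":[68,0,-20],"rotation":[0,0,0]},{"gripper":-0.3,"offset":[85,0,-25],"rotation":[0,0,0]},{"gripper":-0.3,"offset":[95,0,-25],"rotation":[0,0,0]},{"gripper":-0.3,"offset":[100,0,-25],"rotation":[0,0,0]},{"gripper":-0.3,"offset":[100,0,-25],"rotation":[0,0,0]}]'; cat > s.py <<'E'
from h import *
R_=[]
for i in range(16):
    d=grab('scene');hsv=cv2.cvtColor(d['image'],cv2.COLOR_RGB2HSV);m=cv2.inRange(hsv,(0,120,60),(8,255,255));m[:, :170]=0;m[:195]=0;m[255:]=0;m[:,260:]=0
    R_.append([*ring(d)[:2],*np.argwhere(m).mean(0)[::-1]])
print(np.array(R_).round(2));st()
E
python3 s.py
```

```text
t: 37.8
tool_pos: [0.5241, -0.1252, 0.2457]
tool_rot: [0.178, 3.136, 0.0]
contact_force: [0.2, 0.3, -0.6]
opening: 0.0554
grip_force: 0.0
t: 38.8
tool_pos: [0.4249, -0.1138, 0.2696]
tool_rot: [-0.179, -3.136, -0.001]
contact_force: [0.4, -0.3, -0.6]
opening: 0.0554
grip_force: 0.0
[[-2.0000e-01  1.8000e-01  2.1056e+02  2.3178e+02]
 [-2.6000e-01  2.2000e-01  2.1075e+02  2.3170e+02]
 [-3.5000e-01  3.0000e-01  2.1029e+02  2.3185e+02]
 [-5.3000e-01 -2.8000e-01  2.0992e+02  2.3219e+02]
 [-6.6000e-01 -2.3000e-01  2.0977e+02  2.3210e+02]
 [-8.0000e-01 -1.6000e-01  2.0918e+02  2.3220e+02]
 [-8.7000e-01 -1.2000e-01  2.0892e+02  2.3234e+02]
 [-9.5000e-01 -2.0000e-02  2.0880e+02  2.3230e+02]
 [-9.8000e-01  2.0000e-02  2.0862e+02  2.3236e+02]
 [-9.9000e-01  2.0000e-02  2.0875e+02  2.3222e+02]
 [-9.8000e-01  3.0000e-02  2.0888e+02  2.3233e+02]
 [-9.6000e-01  1.0000e-02  2.0877e+02  2.3209e+02]
 [-8.9000e-01 -9.0000e-02  2.0899e+02  2.3244e+02]
 [-8.4000e-01 -1.3000e-01  2.0902e+02  2.3227e+02]
 [-7.5000e-01 -2.2000e-01  2.0955e+02  2.3208e+02]
 [-6.1000e-01 -2.6000e-01  2.1018e+02  2.3210e+02]]
39.6 [ 0.4251 -0.1139  0.2698] [1.790e-01 3.136e+00 1.000e-03] [-0.43 -0.43  1.97  0.    1.6  -1.89] [-0.61  0.16  0.61] [-0.006  0.024  0.022] 0.0554 0.0
```

Slight residual sway of about ±2 mm. Let it decay.

```bash
W='x'; for i in 1 2 3 4 5 6 7 8; do python3 -m handwheel '[{"gripper":-0.3,"offset":[0,0,0],"rotation":[0,0,0]},{"gripper":-0.3,"offset":[0,0,0],"rotation":[0,0,0]},{"gripper":-0.3,"offset":[0,0,0],"rotation":[0,0,0]},{"gripper":-0.3,"offset":[0,0,0],"rotation":[0,0,0]},{"gripper":-0.3,"offset":[0,0,0],"rotation":[0,0,0]},{"gripper":-0.3,"offset":[0,0,0],"rotation":[0,0,0]},{"gripper":-0.3,"offset":[0,0,0],"rotation":[0,0,0]},{"gripper":-0.3,"offset":[0,0,0],"rotation":[0,0,0]}]' >/dev/null; done; python3 s.py
```

```text
[[-1.9000e-01  1.7000e-01  2.1095e+02  2.3152e+02]
 [-1.9000e-01  1.7000e-01  2.1059e+02  2.3192e+02]
 [-2.2000e-01  2.0000e-01  2.1040e+02  2.3169e+02]
 [-2.7000e-01  2.3000e-01  2.1001e+02  2.3194e+02]
 [-3.8000e-01  3.1000e-01  2.1020e+02  2.3201e+02]
 [-5.5000e-01 -2.9000e-01  2.1003e+02  2.3222e+02]
 [-6.7000e-01 -2.3000e-01  2.0949e+02  2.3229e+02]
 [-8.0000e-01 -1.6000e-01  2.0964e+02  2.3212e+02]
 [-8.6000e-01 -1.3000e-01  2.0890e+02  2.3247e+02]
 [-9.2000e-01 -6.0000e-02  2.0877e+02  2.3250e+02]
 [-9.6000e-01  1.0000e-02  2.0894e+02  2.3211e+02]
 [-9.7000e-01  1.0000e-02  2.0882e+02  2.3228e+02]
 [-9.7000e-01  2.0000e-02  2.0875e+02  2.3226e+02]
 [-9.2000e-01 -7.0000e-02  2.0913e+02  2.3214e+02]
 [-8.8000e-01 -1.1000e-01  2.0894e+02  2.3221e+02]
 [-8.2000e-01 -1.5000e-01  2.0955e+02  2.3198e+02]]
48.4 [ 0.4251 -0.1139  0.2698] [1.780e-01 3.136e+00 1.000e-03] [-0.43 -0.43  1.97  0.    1.6  -1.89] [-0.07 -0.91  0.33] [-0.012 -0.029 -0.015] 0.0556 0.0
```

```bash
python3 -c "
from station import ctrl
print(ctrl.finish_job())"
```

```text
the job is handed in; nothing more can be done
None
```

I steadied the hook and hung the red-capped carrier on it by its bail. It was lowered until the hook took the full weight before release, and the job was handed in at about 48 s with about ±2 mm of sway that was not dying out. My first try at the hook came in too low, and the bail wire nudged its tip about 10 mm before I backed off and re-entered. Wrist force readings after each move stayed low, but I did not check the other bench items at the end.

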